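Catch the falling lid of the fittings case and lower it shut

TASK

Close the pipe-fittings case without letting its lid bang: push the leaning lid forward from behind until it starts to fall by itself, then catch it under its front edge on the back of a finger, stop it there for a moment while it is still well open, and lower it gently all the way shut, holding it up with the finger until it meets the case. Never take the lid between the fingers, and leave the loose tee, pipe nipple and wrench alone where they are; finish clear of everything.

Things in the scene. Friction and masses are not known exactly. Their poses are not given: they have to be found in the camera images.
- case: Grey open-topped sheet-metal fittings case with compartments, fixed on the bench: 150 mm deep (its x), 240 mm wide (its y), 90 mm high. Origin at the centre of its underside; x points from its front to its hinge side, z up. Placed anew each time, turned 0.6 to 1.2 rad from the robot (counter-clockwise). The space below the lid's overhang in front is free.
- hinge_mid (a point): Middle of the lid's hinge line, on the far upper rim of the case: 75 mm behind the case's centre, 90 mm above the bench. The hinge line runs along the case's y. Axes as the case's.
- lid_edge (a point): Middle of the lid's free (front) edge, on its underside; it turns with the lid: x points along the lid to the hinge, z out of the lid's outer face. The lid is a flat dark sheet-metal plate 8 mm thick, 240 mm wide, 175 mm from hinge to free edge, about 0.25 kg; shut, its underside is 90 mm above the bench and it overhangs the case's front by 25 mm.
- lid (a joint): Lid angle, rad: 0 shut, 1.57 upright, 1.85 the stop, leaning back from the case. Stiff damped hinge: the lid stays put within 0.1 rad of upright and creeps back beyond. Pushed forward below about 1.4 it falls shut: some 6 s from 1.4 to 0.4, 3 s from 1.2 to 0.4, then 0.4 rad/s: a bang. Pushing near the free edge takes 1 to 4 N; its edge rests on a finger with under 2 N.
- tee: Loose brass pipe tee, 64 mm long (its y), 34 mm wide, 51 mm high with its branch upward, standing behind the case's hinge-side corner on its +y side. Origin at the centre of its underside. Bystander.
- nipple: Loose steel pipe nipple, an upright tube 34 mm across and 70 mm tall, behind the case's hinge-side corner on its -y side. Origin at the centre of its underside. Bystander.
- wrench: Loose wrench, about 170 mm long, lying along the case's side on its -y side. Bystander.

How it is judged:
By the outcome, as a careful person would: the job done as asked, in the order asked, and still so for the second after the job is handed in, with the robot touching nothing.
It also fails if it takes over 64 s, if anything falls off the work surface, if the arm or the gripper's body presses on something with over 40 N, if the wrist force passes 120 N, or if a joint passes its speed limit or range.

ROBOT

A 6-joint arm with a two-finger parallel gripper is mounted at the origin on the work surface. World frame = base frame: x ahead of the robot, y to its left, z up, the work surface at z = 0. Lengths are in m, angles in degrees, forces in N, time in s.
With the tool pointing down it reaches from about 0.4 to 0.825 m from the base axis. Payload 7 kg.
Tool frame: the origin (TCP) lies between the finger pads; the fingertips stand ctrl.tip_extent ahead of it and the grasp point (between the pads) lies 2 mm behind it (ctrl.tip_extent is the distance from the TCP to the fingertips, in m); z points along the fingers, y is the direction in which the jaws open and shut (so a half turn about z gives the same grasp; the last joint's range is limited). The gripper opens to 88 mm and grips with 3 to 60 N. Pads are 19 mm wide; open, the fingers measure 130 mm over their backs; the gripper's body (78 mm by 193 mm) begins 47 mm behind the grasp point.
Start: joints at [93.512, 20.546, 0.682, 0, -70.136, -16.507], TCP at [0.152, 0.658, 0.244] pointing down, gripper open.
Joint ranges: [-176.03, 176.03], [-82.01, 121.73], [-58.28, 71.71], [-173.87, 95.51], [-174.79, -0.11], [-173.66, 173.66]. Speed limits (degrees/s): [136.94, 136.94, 172.46, 180, 180, 180].

INTERFACE

Orientations are given as [roll, pitch, yaw] about the fixed x, y, z axes, in that order (R = Rz(yaw) Ry(pitch) Rx(roll)).
In Python, from plant import ctrl gives the robot as it stands.
- The arm moves only by the shell command python3 -m handwheel 'ROWS' [OPENING]. ROWS is JSON, a list of rows, each a list of 6 numbers: the shift along the tool's x, y, z in m, then the turn, a rotation vector about the tool's x, y, z in rad. In form: [[dx, dy, dz, ax, ay, az], ...]. A call has 1 to 8 rows; each row is the pose to reach, as a shift and turn from the pose commanded when the call began, along the tool's axes at that moment; what a row does not reach only later rows make up. A row lasts 1/8 s, in which the tool goes at most 62.5 mm and 10.7 degrees, less where a joint would pass 70% of its speed; a pose out of reach is approached as far as the arm can. A call with a gripper value outside its range is refused whole. OPENING is the closure, from -1 (fully open) to 1 (shut), so that 0 is half open, set as the call begins (- or left out, the last holds). The fingers move at their own pace and stop on an object; the grip force is fixed at half the most. Time passes only in rows, so rows that repeat a pose let the fingers close. It gives the time, the measured TCP pose, the force and the opening at its end, in the units of the state.
- ctrl.get_obs(): the state, without advancing time (a new reading comes with each control period).
- ctrl.snapshot(name): name is "side" or "top"; returns a dict with "img" (384x512x3 uint8, blue, green, red), "fx", "fy", "cx", "cy" (pixels), "distortion" ([k1, k2, p1, p2, k3] as OpenCV has them; the pictures are not rectified), "R" (3x3) and "t" (3): a world point X has camera coordinates R X + t. Camera axes: x right, y down, z forward; pixel columns grow to the right and rows downward; lengths in m; the calibration is good to about 2 mm. A picture is of the moment at which its call begins. There is no depth.
- ctrl.close_job(): hands the job in, once; it reports no verdict.
The state is a dict: "clock": time; "joint_pos": joint angles; "qvel": joint speeds; "tau": joint torques, N m; "tool_pos": TCP position; "orientation": TCP orientation; "force": force on the tool from outside, world axes, zero at the start; "moment": the same for the moment, N m; "opening": finger opening in m.
Only numpy, scipy, OpenCV 4.12 (cv2) and the standard library are available. Lean on these libraries where they do the work, as an engineer would, in place of code of your own. Each camera call takes 0.05 s, during which the arm holds its last target.

## Working session

There is one attempt and no reset: what is moved stays moved. The work goes in short steps, Python scripts to look and compute and a shell command to move; the robot and the scene stay as the last step left them, time stands still between calls to the robot, and variables do not carry over. Pictures are saved under pics/ and viewed, and the job is handed in when it is done.

```bash
ls; mkdir -p pics
python3 - <<'E'
from plant import ctrl
import cv2
print(ctrl.get_obs(), ctrl.tip_extent)
for n in("side","top"):
    s=ctrl.snapshot(n); cv2.imwrite(f"pics/{n}0.png",s["img"])
    print(n,s["fx"],s["fy"],s["cx"],s["cy"],s["distortion"],s["R"],s["t"])
E
```

```text
pics
{'clock': 0.0, 'joint_pos': array([ 9.35114874e+01,  2.05919720e+01,  6.32012229e-01, -2.07299277e-02,
       -7.01360267e+01, -1.65073115e+01]), 'qvel': array([-0.0690193 ,  0.0418139 , -0.00950866, -0.04481114,  0.04625005,
       -0.15607315]), 'tau': array([ 2.09980186e-03, -5.82730114e+01,  2.93043441e+01,  6.99674428e+00,
        6.85954874e-03, -1.50661845e-04]), 'tool_pos': array([0.15170698, 0.65723849, 0.24260131]), 'orientation': array([ 1.79902432e+02, -8.59207060e-03, -1.30028770e+01]), 'force': array([ 0.9905854 , -0.83785016,  0.37819212]), 'moment': array([-0.01513141,  0.05316763, -0.00442872]), 'opening': 0.08768720777862327} 0.017
side 372.44744002770176 372.44744002770176 253.64616250129285 200.25133387584052 [-0.06412946  0.          0.          0.          0.        ] [[-0.68660445 -0.72665228  0.02346909]
 [-0.44305448  0.39260615 -0.8059548 ]
 [ 0.57643478 -0.56377023 -0.59151168]] [0.48991074 0.26243521 0.45155282]
top 431.4930629206699 431.4930629206699 257.0620773314077 195.52978616875544 [-0.12209764  0.          0.          0.          0.        ] [[ 0.01305342 -0.99988     0.00834195]
 [-0.98688094 -0.01422545 -0.16082177]
 [ 0.16092114 -0.00613324 -0.98694821]] [0.1371686  0.59558006 0.79080645]
```

View pics/side0.png

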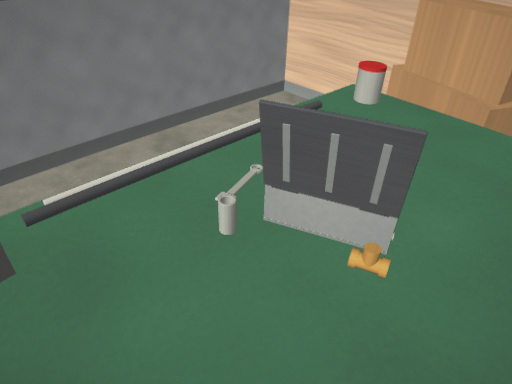

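View pics/top0.png

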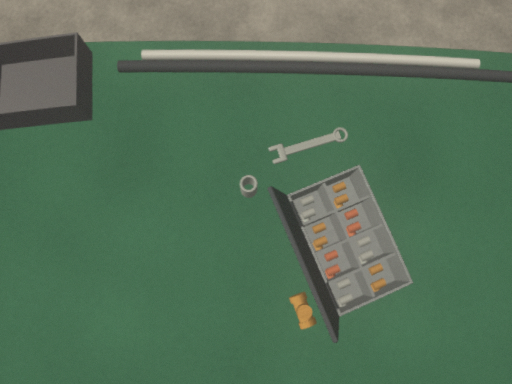

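The side picture shows the lid from behind, with its top edge running from (262,105) to (412,135). The nipple is at (228,215), the tee at (370,260) and the wrench at (240,182). In the top picture the case rim corners are near (361,168), (410,283), (340,313) and (290,194), with the lid edge running from (272,188) to (337,338).

```bash
cat > h.py <<'E'
import numpy as np, cv2
from plant import ctrl
def ray(s,px):
    K=np.array([[s["fx"],0,s["cx"]],[0,s["fy"],s["cy"]],[0,0,1]])
    p=cv2.undistortPoints(np.array(px,float).reshape(-1,1,2),K,np.array(s["distortion"])).reshape(-1,2)
    R=np.array(s["R"]);t=np.array(s["t"])
    d=np.c_[p,np.ones(len(p))]@R
    return -R.T@t,d/np.linalg.norm(d,axis=1)[:,None]
def onz(s,px,z):
    c,d=ray(s,px); return c+d*((z-c[2])/d[:,2])[:,None]
def tri(s1,p1,s2,p2):
    c1,d1=ray(s1,[p1]);c2,d2=ray(s2,[p2]);d1=d1[0];d2=d2[0]
    A=np.c_[d1,-d2];x=np.linalg.lstsq(A,c2-c1,rcond=None)[0]
    a=c1+x[0]*d1;b=c2+x[1]*d2
    return (a+b)/2,np.linalg.norm(a-b)
def proj(s,X):
    K=np.array([[s["fx"],0,s["cx"]],[0,s["fy"],s["cy"]],[0,0,1]])
    return cv2.projectPoints(np.array(X,float).reshape(-1,1,3),cv2.Rodrigues(np.array(s["R"]))[0],np.array(s["t"],float),K,np.array(s["distortion"]))[0].reshape(-1,2)
E
python3 - <<'E'
from h import *
np.set_printoptions(precision=4,suppress=True)
T=ctrl.snapshot("top");S=ctrl.snapshot("side")
for n,s in(("T",T),("S",S)): print(n,-np.array(s["R"]).T@s["t"])
print(onz(T,[(361,168),(410,283),(340,313),(290,194)],.09))
print(tri(T,(271,188),S,(262,105)),tri(T,(337,338),S,(413,135)))
img=T["img"][140:360,220:430]; cv2.imwrite("pics/topz.png",cv2.resize(img,None,fx=2.7,fy=2.7,interpolation=cv2.INTER_CUBIC))
img=S["img"][90:290,200:430]; cv2.imwrite("pics/sidez.png",cv2.resize(img,None,fx=3,fy=3,interpolation=cv2.INTER_CUBIC))
E
```

```text
T [0.4587 0.1505 0.8751]
S [0.1924 0.5075 0.4671]
[[ 0.642  -0.0493  0.09  ]
 [ 0.4288 -0.136   0.09  ]
 [ 0.3756 -0.0058  0.09  ]
 [ 0.5905  0.0848  0.09  ]]
(array([0.5714, 0.1259, 0.2517]), np.float64(0.001227708853559469)) (array([0.3637, 0.0339, 0.2513]), np.float64(0.01342363741377231))
```

View pics/topz.png

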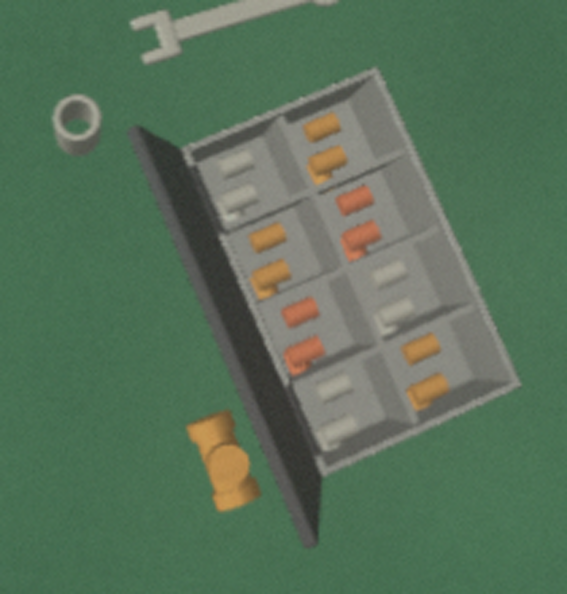

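View pics/sidez.png

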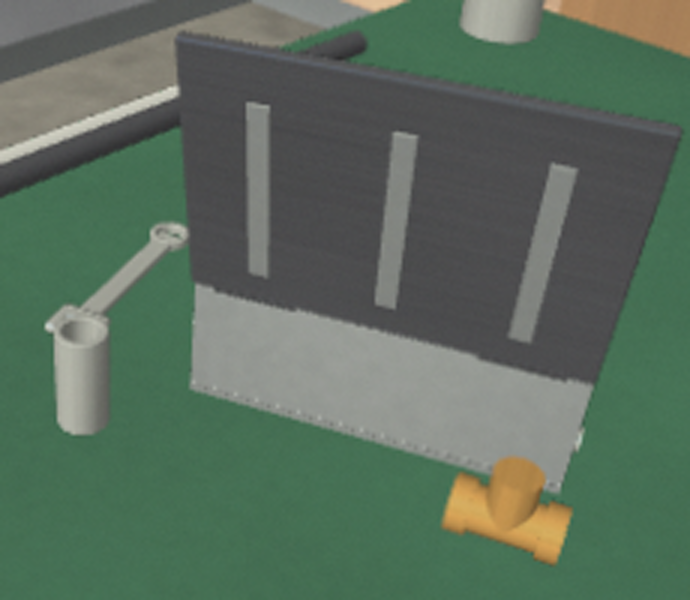

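```bash
cat >> h.py <<'E'
from scipy.spatial.transform import Rotation as Rn
PHI=np.radians(50)
def pose(yaw,c):  # case axes
    x=np.array([np.cos(yaw),np.sin(yaw),0]);y=np.array([-x[1],x[0],0]);return x,y
def setcase(yaw,cx,cy):
    global XC,YC,H
    XC,YC=pose(yaw,0); H=np.array([cx,cy,0])+.075*XC
Zw=np.array([0,0,1.])
def world(x,z,y=0): return H+XC*x+YC*y+Zw*z   # x from hinge (m), z above bench
def tool():
    zt=np.cos(PHI)*XC-np.sin(PHI)*Zw; yt=np.sin(PHI)*XC+np.cos(PHI)*Zw
    return np.c_[np.cross(yt,zt),yt,zt]
def cur():
    o=ctrl.get_obs(); return np.array(o["tool_pos"]),Rn.from_euler("xyz",o["orientation"],degrees=True).as_matrix(),o
def rel(tip,R=None):   # tip=(x,z[,y]) in case plane -> shift, rotvec in present tool axes
    p,R0,o=cur(); R1=tool() if R is None else R
    tcp=world(*tip)-.017*R1[:,2]
    return R0.T@(tcp-p),Rn.from_matrix(R0.T@R1).as_rotvec()
def tipnow():
    p,R0,o=cur(); t=p+.017*R0[:,2]-H
    return np.array([t@XC,t[2],t@YC]),o
def edgeinv(s,px,y): # ray onto plane case y=y -> (x,z)
    c,d=ray(s,px); k=((y-(c-H)@YC)/(d@YC)); P=c+d*k[:,None]-H
    return np.c_[P@XC,P[:,2]]
E
python3 - <<'E'
from h import *
np.set_printoptions(precision=4,suppress=True)
T=ctrl.snapshot("top");S=ctrl.snapshot("side")
# front -y, front +y, hinge +y, hinge -y
P=onz(T,[(359.6,165.6),(412.2,281.9),(340,315.6),(288.1,194.8)],.09)[:,:2]
L=np.array([[-.075,-.12],[-.075,.12],[.075,.12],[.075,-.12]])
c=P.mean(0);Hm=L.T@(P-c);th=np.arctan2(Hm[0,1]-Hm[1,0],Hm[0,0]+Hm[1,1])
Rt=np.array([[np.cos(th),-np.sin(th)],[np.sin(th),np.cos(th)]])
print(c,np.degrees(th));print(P-c-L@Rt.T)
import h;h.setcase(th,*c)
print("hinge",h.H)
# outer corner of base in side view, z=0
f=lambda u,v:(200+u/3,90+v/3)
print("base back corners",onz(S,[f(190,388),f(560,488)],0), world(0,0,-.12),world(0,0,.12))
print("lid top -y S outer",edgeinv(S,[f(180,38)],-.12),"+y",edgeinv(S,[f(680,130)],.12))
g=lambda u,v:(220+u/2.7,140+v/2.7)
print("T",edgeinv(T,[g(133,127)],-.12),edgeinv(T,[g(312,547)],.12))
print("tri",tri(T,g(133,127),S,f(180,38)))
print("tee",onz(S,[f(515,465)],.051),"nip",onz(S,[f(83,325)],.07))
E
python3 -m handwheel --help | head -20
```

```text
[ 0.5093 -0.0261] 113.43424924764092
[[-0.0026  0.0005]
 [ 0.0017  0.0024]
 [ 0.0016 -0.0008]
 [-0.0007 -0.0021]]
hinge [0.4795 0.0427 0.    ]
base back corners [[ 0.5883  0.0919  0.    ]
 [ 0.3704 -0.0081  0.    ]] [0.5896 0.0904 0.    ] [ 0.3694 -0.005   0.    ]
lid top -y S outer [[0.0401 0.255 ]] +y [[0.0306 0.2527]]
T [[0.0419 0.2536]] [[0.0427 0.2586]]
tri (array([0.5723, 0.1288, 0.2558]), np.float64(0.00045570917495953844))
tee [[0.3777 0.0507 0.051 ]] nip [[0.6148 0.1603 0.07  ]]invalid input: not JSON, or not a number
```

```bash
echo "setcase(np.radians(113.43),.5093,-.0261)
np.set_printoptions(precision=4,suppress=True)" >> h.py
python3 - <<'E'
from h import *
s,r=rel((.15,.29)); print(s,r,np.linalg.norm(s),np.degrees(np.linalg.norm(r)),cur()[1])
print(tool(),world(.15,.29))
# other choice
R=tool().copy();R[:,:2]*=-1
s,r=rel((.15,.29),R); print(s,r,np.degrees(np.linalg.norm(r)))
E
```

```text
[ 0.375   0.4135 -0.0595] [-0.2845 -0.8658  2.3766] 0.5614186146569696 145.83991953079715 [[ 0.9744 -0.2249 -0.0001]
 [-0.2249 -0.9744 -0.0006]
 [ 0.0001  0.0006 -1.    ]]
[[-0.9175 -0.3046 -0.2556]
 [-0.3976  0.7029  0.5898]
 [ 0.      0.6428 -0.766 ]] [0.4198 0.1803 0.29  ]
[ 0.375   0.4135 -0.0595] [ 0.6746 -0.2217 -0.6094] 53.61545897490717
```

```bash
python3 -m handwheel '[[0.023,0.026,-0.004,-0.018,-0.054,0.149],[0.047,0.052,-0.007,-0.036,-0.108,0.297],[0.070,0.078,-0.011,-0.053,-0.162,0.446],[0.094,0.103,-0.015,-0.071,-0.216,0.594],[0.117,0.129,-0.019,-0.089,-0.271,0.743],[0.141,0.155,-0.022,-0.107,-0.325,0.891],[0.164,0.181,-0.026,-0.125,-0.379,1.04],[0.188,0.207,-0.030,-0.142,-0.433,1.188]]' 1
python3 - <<'E'
from h import *
s,r=rel((.15,.29)); print(s,r,cur()[2]["joint_pos"])
E
```

```text
clock: 1.3
tool_pos: [0.2889, 0.4128, 0.2739]
orientation: [159.9, 14.6, -85.1]
force: [0.3, 1.0, -0.3]
opening: 0.0132
[ 0.2377 -0.0753 -0.1256] [-0.1413 -0.4302  1.1845] [ 57.6431   7.7499  -6.4588 -25.1885 -78.2445 -44.3482]
```

```bash
python3 -m handwheel '[[0.030,-0.009,-0.016,-0.018,-0.054,0.148],[0.059,-0.019,-0.031,-0.035,-0.108,0.296],[0.089,-0.028,-0.047,-0.053,-0.161,0.444],[0.119,-0.038,-0.063,-0.071,-0.215,0.592],[0.149,-0.047,-0.078,-0.088,-0.269,0.740],[0.178,-0.056,-0.094,-0.106,-0.323,0.888],[0.208,-0.066,-0.110,-0.124,-0.376,1.036],[0.238,-0.075,-0.126,-0.141,-0.430,1.184]]'
python3 - <<'E'
from h import *
s,r=rel((.15,.29)); print(s,r,cur()[2]["joint_pos"],tipnow()[0])
E
```

```text
clock: 2.3
tool_pos: [0.4253, 0.1703, 0.3035]
orientation: [140.0, -0.0, -156.6]
force: [0.3, 0.7, -0.3]
opening: 0.0005
[0.001  0.     0.0007] [-0.0005 -0.0001  0.0001] [ 11.974    6.6655  -5.5373 -39.0512 -87.8662 -73.4519] [ 0.1495  0.2905 -0.001 ]
```

```bash
python3 -m handwheel '[[0,-0.022,0,0,0,0],[0,-0.044,0,0,0,0],[0,-0.060,0,0,0,0],[0,-0.065,0,0,0,0]]'
python3 - <<'E'
from h import *
print(tipnow()[0])
for n in("top","side"): cv2.imwrite(f"pics/{n}1.png",ctrl.snapshot(n)["img"])
E
```

```text
clock: 2.8
tool_pos: [0.4449, 0.1255, 0.261]
orientation: [140.0, 0.0, -156.3]
force: [-0.1, -0.0, 0.3]
opening: 0.0005
[ 0.1006  0.248  -0.0011]
```

View pics/side1.png

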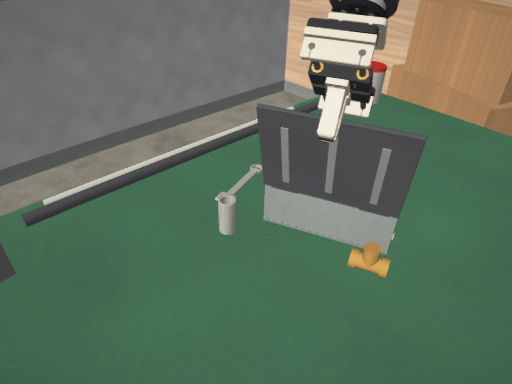

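View pics/top1.png

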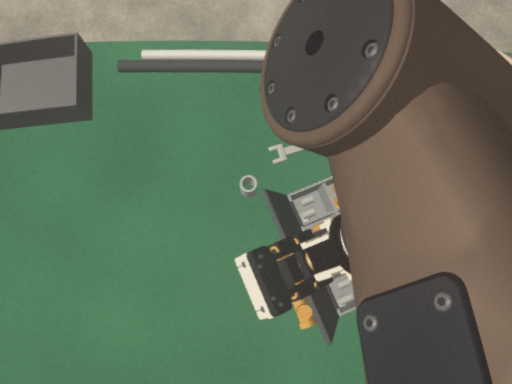

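The side picture shows the closed fingers behind the lid's top edge near (330,130), clear of the tee and nipple. In the top picture the arm hides much of the case. Next is the push.

```bash
python3 -m handwheel '[[0,-0.006,-0.005,0,0,0],[0,-0.012,-0.010,0,0,0],[0,-0.018,-0.015,0,0,0],[0,-0.024,-0.020,0,0,0],[0,-0.030,-0.025,0,0,0],[0,-0.036,-0.030,0,0,0],[0,-0.042,-0.035,0,0,0],[0,-0.047,-0.039,0,0,0]]'
python3 - <<'E'
from h import *
print(tipnow()[0])
s=ctrl.snapshot("side");cv2.imwrite("pics/side2.png",cv2.resize(s["img"][60:290,200:430],None,fx=2.6,fy=2.6,interpolation=cv2.INTER_CUBIC))
E
```

```text
clock: 3.9
tool_pos: [0.4691, 0.0707, 0.269]
orientation: [140.0, 0.5, -155.9]
force: [-10.8, 0.1, 52.8]
opening: 0.0004
[ 0.0408  0.256  -0.0016]
```

View pics/side2.png

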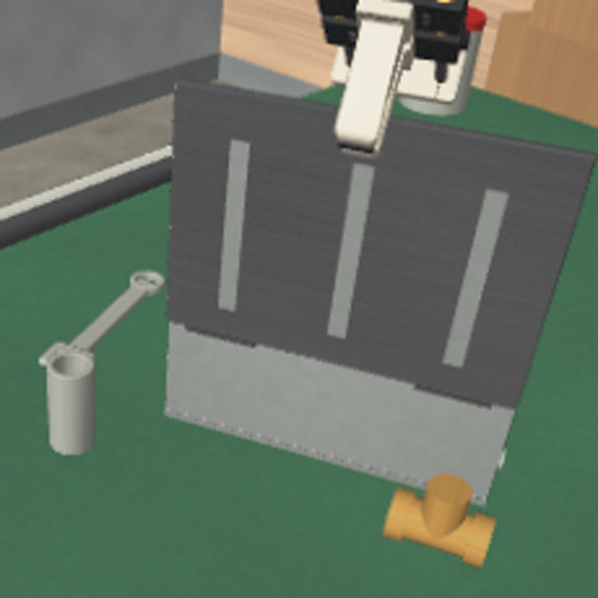

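```bash
python3 -m handwheel '[[0,0.013,-0.015,0,0,0],[0,0.013,-0.015,0,0,0]]'
python3 - <<'E'
from h import *
t,o=tipnow();print(t,o["force"])
s=ctrl.snapshot("side");cv2.imwrite("pics/side3.png",cv2.resize(s["img"][40:240,220:430],None,fx=2.8,fy=2.8,interpolation=cv2.INTER_CUBIC))
f=lambda u,v:(200+u/2.6,60+v/2.6)
print(edgeinv(s,[f(177,82)],-.12),edgeinv(s,[f(597,155)],.12))
E
```

```text
clock: 4.2
tool_pos: [0.47, 0.0698, 0.2829]
orientation: [140.2, 0.3, -156.3]
force: [0.4, 0.6, 0.2]
opening: 0.0001
[ 0.0396  0.2698 -0.0021] [0.4202 0.5553 0.1618]
[[0.0074 0.2618]] [[0.0098 0.2644]]
```

View pics/side3.png

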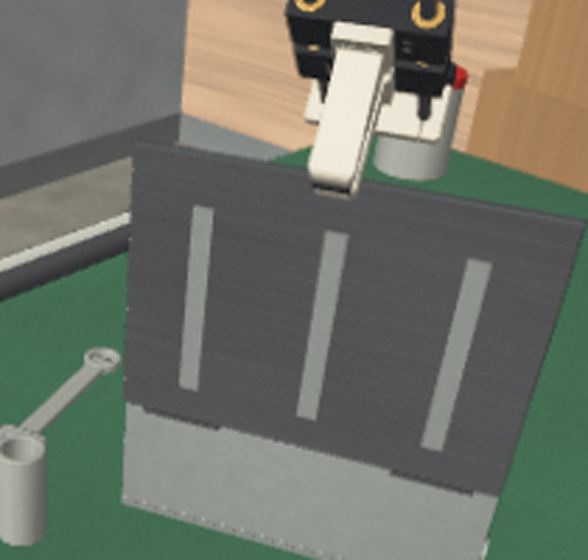

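The 53 N was a friction wedge: the edge rose about 8 mm against the sloped finger. It is released, and the lid now stands about upright with its edge at (0.008, 0.263). From here the edge no longer rises, so I'll continue at constant height.

```bash
python3 -m handwheel '[[0,-0.005,-0.004,0,0,0],[0,-0.010,-0.008,0,0,0],[0,-0.015,-0.012,0,0,0],[0,-0.020,-0.017,0,0,0]]'
python3 - <<'E'
from h import *
t,o=tipnow();print(t,o["force"])
E
```

```text
clock: 4.75
tool_pos: [0.4799, 0.0458, 0.2811]
orientation: [140.0, 0.1, -156.3]
force: [-0.3, 1.6, 0.7]
opening: 0.0006
[ 0.0135  0.268  -0.0016] [-0.2523  1.5712  0.7076]
```

```bash
python3 -m handwheel '[[0,-0.005,-0.004,0,0,0],[0,-0.010,-0.008,0,0,0],[0,-0.015,-0.012,0,0,0],[0,-0.020,-0.017,0,0,0]]'
python3 - <<'E'
from h import *
t,o=tipnow();print(t,o["force"])
s=ctrl.snapshot("side");cv2.imwrite("pics/side4.png",cv2.resize(s["img"][40:240,220:430],None,fx=2.8,fy=2.8,interpolation=cv2.INTER_CUBIC))
E
```

```text
clock: 5.25
tool_pos: [0.4905, 0.0218, 0.2817]
orientation: [140.1, 0.1, -156.3]
force: [-0.7, 0.4, -0.1]
opening: 0.0004
[-0.0127  0.2686 -0.0018] [-0.7147  0.4324 -0.0798]
```

View pics/side4.png

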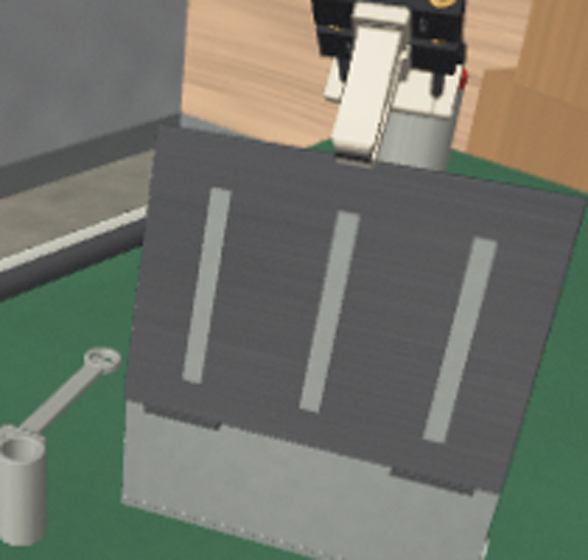

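```bash
cat >> h.py <<'E'
def theta(xz): # outer edge corner -> angle
    x,z=xz; return np.arctan2(z-.09,-x)-np.arctan2(.008,.175), np.hypot(x,z-.09)
E
python3 - <<'E'
from h import *
s=ctrl.snapshot("side")
f=lambda u,v:(220+u/2.8,40+v/2.8)
for p,y in((f(158,125),-.12),(f(587,200),.12)):
    e=edgeinv(s,[p],y)[0];print(e,theta(e))
E
```

```text
[-0.0303  0.2613] (np.float64(1.3497534533872801), np.float64(0.17393677274994776))
[-0.0332  0.2603] (np.float64(1.332690602612007), np.float64(0.1734996955732706))
```

θ ≈ 1.34 and the contact force has gone to zero, so the lid is past its tipping point. Now I take the finger over the edge and wait in front.

```bash
python3 -m handwheel '[[0,0.029,-0.034,0,0,0],[0,-0.017,-0.073,0,0,0],[0,-0.063,-0.112,0,0,0],[0,-0.094,-0.137,0,0,0],[0,-0.119,-0.100,0,0,0],[0,-0.133,-0.059,0,0,0],[0,-0.135,-0.034,0,0,0]]'
python3 - <<'E'
from h import *
t,o=tipnow();print(t,o["force"],o["joint_pos"])
s=ctrl.snapshot("side");cv2.imwrite("pics/side5.png",cv2.resize(s["img"][40:240,220:430],None,fx=2.8,fy=2.8,interpolation=cv2.INTER_CUBIC))
E
```

```text
clock: 6.22
tool_pos: [0.5399, -0.0921, 0.2185]
orientation: [139.9, -0.1, -156.3]
force: [0.4, 0.5, 0.2]
opening: 0.0005
[-0.1368  0.2055 -0.0018] [0.4045 0.4753 0.1872] [-12.2606  27.1214   9.0501 -31.6401 -97.0297 -50.8799]
```

View pics/side5.png

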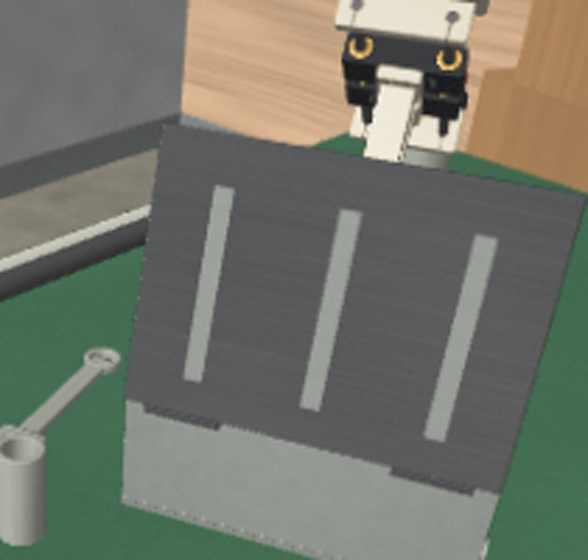

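```bash
python3 -m handwheel '[[0,0.006,0.004,0,0,0],[0,0.012,0.009,0,0,0],[0,0.018,0.013,0,0,0],[0,0.023,0.017,0,0,0],[0,0.023,0.017,0,0,0],[0,0.023,0.017,0,0,0],[0,0.023,0.017,0,0,0],[0,0.023,0.017,0,0,0]]'
python3 - <<'E'
from h import *
t,o=tipnow();print(t,o["force"])
s=ctrl.snapshot("side");cv2.imwrite("pics/side6.png",cv2.resize(s["img"][40:240,220:430],None,fx=2.8,fy=2.8,interpolation=cv2.INTER_CUBIC))
E
```

```text
clock: 7.28
tool_pos: [0.5294, -0.0665, 0.2227]
orientation: [140.1, 0.1, -156.3]
force: [-0.9, 0.3, 0.1]
opening: 0.0005
[-0.1092  0.2096 -0.0023] [-0.8753  0.2687  0.054 ]
```

View pics/side6.png

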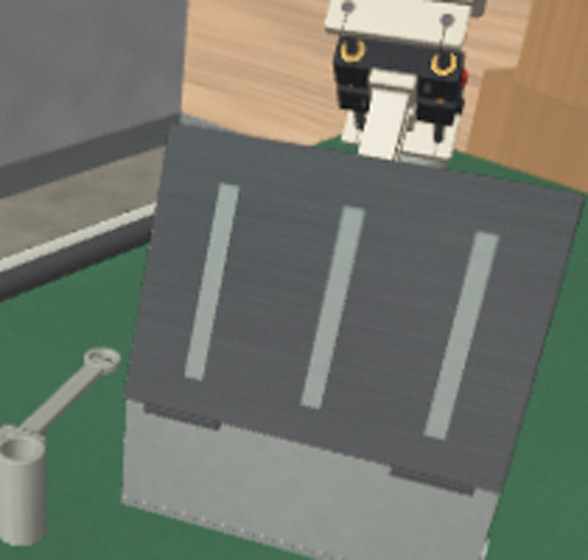

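The lid is falling slowly, with its left corner now at (172,123) in the zoom. The finger is waiting at the catch spot.

```bash
python3 -m handwheel '[[0,0,0,0,0,0],[0,0,0,0,0,0],[0,0,0,0,0,0],[0,0,0,0,0,0],[0,0,0,0,0,0],[0,0,0,0,0,0],[0,0,0,0,0,0],[0,0,0,0,0,0]]'
python3 - <<'E'
from h import *
t,o=tipnow();print(t,o["force"])
s=ctrl.snapshot("side");cv2.imwrite("pics/side7.png",cv2.resize(s["img"][40:240,220:430],None,fx=2.8,fy=2.8,interpolation=cv2.INTER_CUBIC))
E
```

```text
clock: 8.32
tool_pos: [0.5294, -0.0664, 0.2228]
orientation: [140.1, 0.1, -156.3]
force: [0.1, -1.2, -0.3]
opening: 0.0002
[-0.109   0.2098 -0.0024] [ 0.1318 -1.2268 -0.2758]
```

View pics/side7.png

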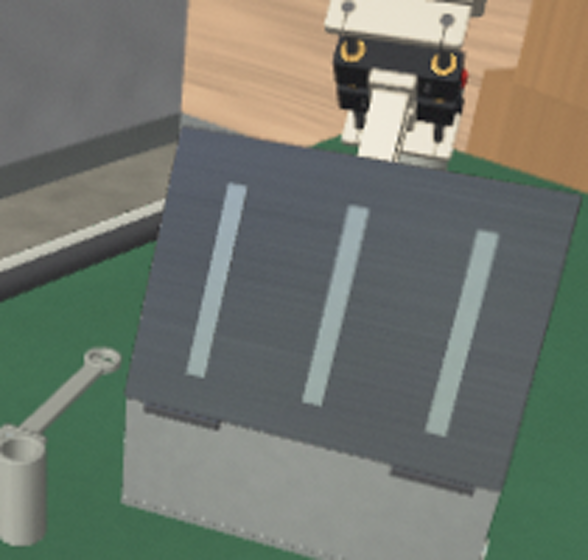

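```bash
python3 -m handwheel '[[0,0,0,0,0,0],[0,0,0,0,0,0],[0,0,0,0,0,0],[0,0,0,0,0,0],[0,0,0,0,0,0],[0,0,0,0,0,0]]'
python3 - <<'E'
from h import *
t,o=tipnow();print(t,o["force"])
s=ctrl.snapshot("side");cv2.imwrite("pics/side8.png",cv2.resize(s["img"][40:240,220:430],None,fx=2.8,fy=2.8,interpolation=cv2.INTER_CUBIC))
f=lambda u,v:(220+u/2.8,40+v/2.8)
for p,y in((f(181,125),-.12),(f(581,195),.12)):
    e=edgeinv(s,[p],y)[0];print("prev",e,theta(e))
E
```

```text
clock: 9.12
tool_pos: [0.5294, -0.0664, 0.2228]
orientation: [140.1, 0.1, -156.3]
force: [0.7, -0.1, 0.3]
opening: 0.0003
[-0.109   0.2098 -0.0024] [ 0.7378 -0.0981  0.3174]
prev [-0.0741  0.2479] (np.float64(1.086320856526168), np.float64(0.17444567109928133))
prev [-0.088   0.2428] (np.float64(1.0024387714871155), np.float64(0.1763375117532412))
```

View pics/side8.png

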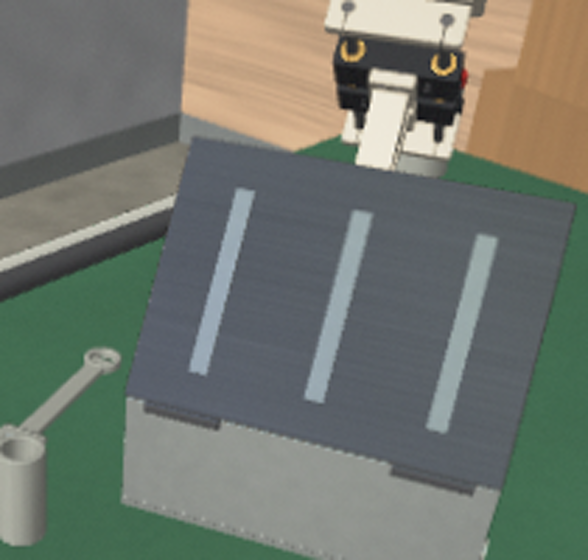

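```bash
python3 - <<'E'
from h import *
s=ctrl.snapshot("side")
f=lambda u,v:(220+u/2.8,40+v/2.8)
for p,y in((f(193,137),-.12),(f(576,205),.12)):
    e=edgeinv(s,[p],y)[0];print(e,theta(e))
for th in(.7,.8,.9,1.):
    X=[world(-.175*np.cos(th)+.008*np.sin(th),.09+.175*np.sin(th)+.008*np.cos(th),y) for y in(-.12,.12)]
    print(th,(proj(s,X)-[220,40])*2.8)
E
python3 -m handwheel '[[0,0,0,0,0,0],[0,0,0,0,0,0]]'
```

```text
[-0.1014  0.2316] (np.float64(0.9034607957379976), np.float64(0.17413640347577714))
[-0.1046  0.2303] (np.float64(0.8843844921833395), np.float64(0.17504107082948078))
0.7 [[203.2193 156.9227]
 [567.7759 223.4757]]
0.8 [[198.8732 145.3681]
 [572.4553 212.4174]]
0.9 [[193.5967 135.7485]
 [576.6868 203.5385]]
1.0 [[187.3744 128.3021]
 [580.396  197.106 ]]
clock: 9.48
tool_pos: [0.5294, -0.0665, 0.2228]
orientation: [140.1, 0.1, -156.3]
force: [-0.1, -1.1, -0.5]
opening: 0.0003
```

Run:
```python
from h import *
t,o=tipnow();print(t,o["force"])
s=ctrl.snapshot("side");cv2.imwrite("pics/side9.png",cv2.resize(s["img"][40:240,220:430],None,fx=2.8,fy=2.8,interpolation=cv2.INTER_CUBIC))
```

```text
[-0.1091  0.2097 -0.0023] [-0.1025 -1.0952 -0.4882]
```

View pics/side9.png

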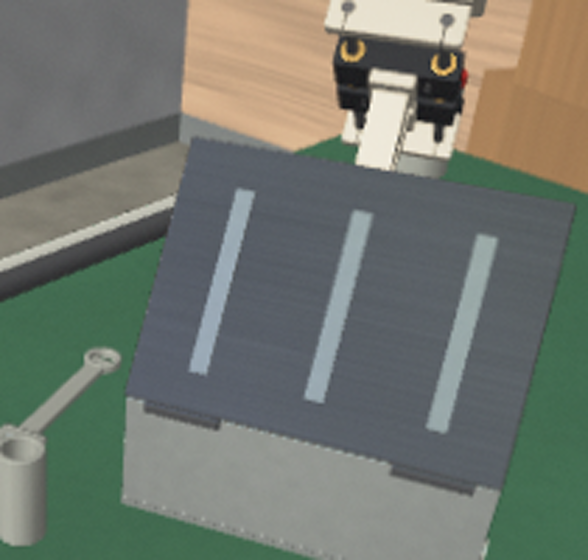

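The lid has stopped: (193,137) in both of the last pictures, θ ≈ 0.89, with about 1 N on the finger. I'll hold it there for a second while working out the lowering arc.

```bash
python3 -m handwheel '[[0,0,0,0,0,0],[0,0,0,0,0,0],[0,0,0,0,0,0],[0,0,0,0,0,0],[0,0,0,0,0,0],[0,0,0,0,0,0],[0,0,0,0,0,0],[0,0,0,0,0,0]]'
python3 - <<'E'
from h import *
t,o=tipnow();print(t,o["force"])
E_=lambda th:np.array([-.175*np.cos(th),.09+.175*np.sin(th)])
A=np.array([[np.sin(PHI),np.cos(PHI)],[np.cos(PHI),-np.sin(PHI)]])
a=np.r_[np.linspace(.89,.75,9)[1:],np.linspace(.75,.6,9)[1:],np.linspace(.6,.45,9)[1:],np.linspace(.45,.3,9)[1:],np.linspace(.3,.18,9)[1:],np.linspace(.18,.08,9)[1:],np.linspace(.08,0,9)[1:],np.linspace(0,-.06,9)[1:]]
prev=.89
for k in range(0,64,8):
    print(prev,[list((A@(E_(x)-E_(prev))*1e3).round(1)) for x in a[k:k+8]]); prev=a[k+7]
E
```

```text
clock: 10.52
tool_pos: [0.5294, -0.0664, 0.2228]
orientation: [140.1, 0.1, -156.3]
force: [-0.1, -0.4, 0.2]
opening: 0.0005
[-0.109   0.2098 -0.0024] [-0.086  -0.365   0.1655]
0.89 [[np.float64(-3.1), np.float64(-0.0)], [np.float64(-6.1), np.float64(0.0)], [np.float64(-9.2), np.float64(0.1)], [np.float64(-12.2), np.float64(0.2)], [np.float64(-15.3), np.float64(0.4)], [np.float64(-18.4), np.float64(0.6)], [np.float64(-21.4), np.float64(0.9)], [np.float64(-24.4), np.float64(1.3)]]
0.75 [[np.float64(-3.3), np.float64(0.4)], [np.float64(-6.5), np.float64(0.9)], [np.float64(-9.7), np.float64(1.5)], [np.float64(-13.0), np.float64(2.1)], [np.float64(-16.2), np.float64(2.8)], [np.float64(-19.4), np.float64(3.5)], [np.float64(-22.5), np.float64(4.3)], [np.float64(-25.7), np.float64(5.2)]]
0.6 [[np.float64(-3.2), np.float64(0.9)], [np.float64(-6.3), np.float64(1.9)], [np.float64(-9.4), np.float64(2.9)], [np.float64(-12.5), np.float64(4.0)], [np.float64(-15.6), np.float64(5.2)], [np.float64(-18.6), np.float64(6.4)], [np.float64(-21.7), np.float64(7.6)], [np.float64(-24.7), np.float64(8.9)]]
0.4
[... 822 characters left out ...]
 np.float64(8.8)], [np.float64(-11.3), np.float64(10.3)], [np.float64(-12.9), np.float64(11.8)]]
0.08 [[np.float64(-1.2), np.float64(1.3)], [np.float64(-2.4), np.float64(2.5)], [np.float64(-3.6), np.float64(3.8)], [np.float64(-4.8), np.float64(5.1)], [np.float64(-6.0), np.float64(6.4)], [np.float64(-7.1), np.float64(7.7)], [np.float64(-8.3), np.float64(9.0)], [np.float64(-9.4), np.float64(10.4)]]
0.0 [[np.float64(-0.8), np.float64(1.0)], [np.float64(-1.7), np.float64(2.0)], [np.float64(-2.5), np.float64(3.0)], [np.float64(-3.3), np.float64(4.1)], [np.float64(-4.1), np.float64(5.1)], [np.float64(-4.9), np.float64(6.1)], [np.float64(-5.7), np.float64(7.2)], [np.float64(-6.5), np.float64(8.2)]]
```

```bash
python3 -m handwheel '[[0,-0.003,0.0,0,0,0],[0,-0.006,0.001,0,0,0],[0,-0.009,0.001,0,0,0],[0,-0.012,0.002,0,0,0],[0,-0.015,0.003,0,0,0],[0,-0.018,0.003,0,0,0],[0,-0.0215,0.004,0,0,0],[0,-0.0245,0.005,0,0,0]]'
python3 - <<'E'
from h import *
t,o=tipnow();print(t,o["force"])
s=ctrl.snapshot("side");cv2.imwrite("pics/side10.png",cv2.resize(s["img"][40:240,220:430],None,fx=2.8,fy=2.8,interpolation=cv2.INTER_CUBIC))
E
```

```text
clock: 11.52
tool_pos: [0.5357, -0.0808, 0.203]
orientation: [140.1, 0.1, -156.3]
force: [-0.0, 0.1, -0.4]
opening: 0.0004
[-0.1248  0.19   -0.0025] [-0.0163  0.1397 -0.4052]
```

View pics/side10.png

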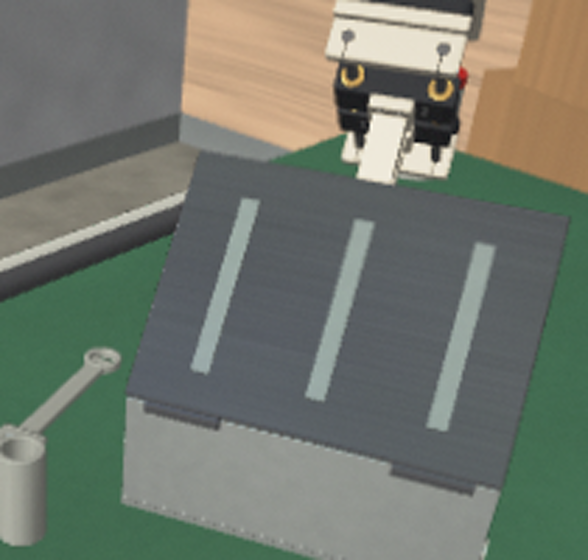

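The lid follows: its left corner is at (201,151), θ ≈ 0.75 as planned. I'll keep lowering.

```bash
python3 -m handwheel '[[0,-0.003,0.0005,0,0,0],[0,-0.0065,0.001,0,0,0],[0,-0.0095,0.0015,0,0,0],[0,-0.013,0.002,0,0,0],[0,-0.016,0.003,0,0,0],[0,-0.0195,0.0035,0,0,0],[0,-0.0225,0.0045,0,0,0],[0,-0.0255,0.005,0,0,0]]'
python3 -m handwheel '[[0,-0.003,0.001,0,0,0],[0,-0.0065,0.002,0,0,0],[0,-0.0095,0.003,0,0,0],[0,-0.0125,0.004,0,0,0],[0,-0.0155,0.005,0,0,0],[0,-0.0185,0.0065,0,0,0],[0,-0.0215,0.0075,0,0,0],[0,-0.0245,0.009,0,0,0]]'
python3 - <<'E'
from h import *
t,o=tipnow();print(t,o["force"])
s=ctrl.snapshot("side");cv2.imwrite("pics/side11.png",cv2.resize(s["img"][40:240,220:430],None,fx=2.8,fy=2.8,interpolation=cv2.INTER_CUBIC))
for th in(.4,.45,.5):
    X=[world(-.175*np.cos(th)+.008*np.sin(th),.09+.175*np.sin(th)+.008*np.cos(th),y) for y in(-.12,.12)]
    print(th,(proj(s,X)-[220,40])*2.8)
E
```

```text
clock: 12.58
tool_pos: [0.5423, -0.0956, 0.1828]
orientation: [140.1, 0.1, -156.3]
force: [0.8, -0.6, -0.9]
opening: 0.0002
clock: 13.58
tool_pos: [0.5476, -0.1076, 0.1602]
orientation: [140.1, 0.1, -156.3]
force: [0.4, -1.8, 0.7]
opening: 0.0006
[-0.1541  0.1472 -0.0027] [ 0.3909 -1.8089  0.7323]
0.4 [[210.9385 200.9795]
 [551.6991 267.2806]]
0.45 [[210.1828 192.8087]
 [554.5488 259.0368]]
0.5 [[209.2204 184.9366]
 [557.3393 251.1349]]
```

View pics/side11.png

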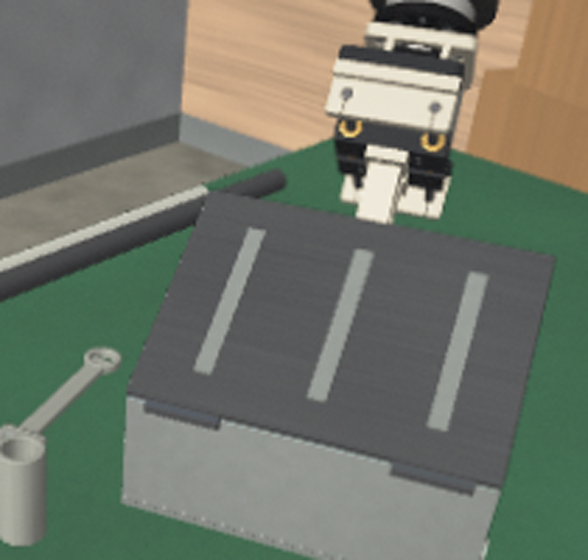

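The corner is at (208,192), so θ ≈ 0.45. That is on plan and still carried.

```bash
python3 -m handwheel '[[0,-0.003,0.0015,0,0,0],[0,-0.006,0.003,0,0,0],[0,-0.009,0.0045,0,0,0],[0,-0.012,0.006,0,0,0],[0,-0.0145,0.0075,0,0,0],[0,-0.0175,0.009,0,0,0],[0,-0.0205,0.011,0,0,0],[0,-0.023,0.0125,0,0,0]]'
python3 -m handwheel '[[0,-0.002,0.0015,0,0,0],[0,-0.0045,0.003,0,0,0],[0,-0.0065,0.0045,0,0,0],[0,-0.0085,0.006,0,0,0],[0,-0.011,0.0075,0,0,0],[0,-0.013,0.009,0,0,0],[0,-0.015,0.0105,0,0,0],[0,-0.017,0.0125,0,0,0]]'
python3 - <<'E'
from h import *
t,o=tipnow();print(t,o["force"])
s=ctrl.snapshot("side");cv2.imwrite("pics/side12.png",cv2.resize(s["img"][40:240,220:430],None,fx=2.8,fy=2.8,interpolation=cv2.INTER_CUBIC))
for th in(.14,.18,.22):
    X=[world(-.175*np.cos(th)+.008*np.sin(th),.09+.175*np.sin(th)+.008*np.cos(th),y) for y in(-.12,.12)]
    print(th,(proj(s,X)-[220,40])*2.8)
E
```

```text
clock: 14.62
tool_pos: [0.5515, -0.1164, 0.1358]
orientation: [140.1, 0.1, -156.3]
force: [0.3, -2.5, 0.5]
opening: 0.0007
clock: 15.62
tool_pos: [0.5538, -0.1216, 0.1155]
orientation: [140.2, 0.1, -156.3]
force: [2.4, -7.0, 1.4]
opening: 0.0001
[-0.1695  0.1024 -0.0028] [ 2.3569 -7.0122  1.3877]
0.14 [[211.715  247.4383]
 [536.1477 314.7587]]
0.18 [[211.9253 239.9217]
 [538.6037 307.0194]]
0.22 [[212.0192 232.5244]
 [541.0404 299.4226]]
```

View pics/side12.png

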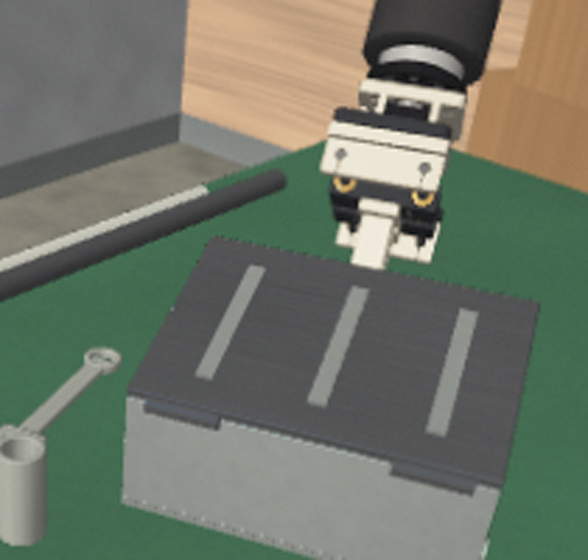

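Outward force has grown to about 7 N because the finger is slightly too far in radially. I'll ease it out about 3 mm over the next stretch.

```bash
python3 -m handwheel '[[0,-0.002,0.001,0,0,0],[0,-0.004,0.0022,0,0,0],[0,-0.006,0.0034,0,0,0],[0,-0.008,0.0048,0,0,0],[0,-0.0098,0.006,0,0,0],[0,-0.0116,0.0073,0,0,0],[0,-0.0134,0.0086,0,0,0],[0,-0.0152,0.01,0,0,0]]'
python3 - <<'E'
from h import *
t,o=tipnow();print(t,o["force"])
s=ctrl.snapshot("side");cv2.imwrite("pics/side13.png",cv2.resize(s["img"][40:240,220:430],None,fx=2.8,fy=2.8,interpolation=cv2.INTER_CUBIC))
for th in(0,.04,.08,.12):
    X=[world(-.175*np.cos(th)+.008*np.sin(th),.09+.175*np.sin(th)+.008*np.cos(th),y) for y in(-.12,.12)]
    print(th,(proj(s,X)-[220,40])*2.8)
E
```

```text
clock: 16.68
tool_pos: [0.5555, -0.1252, 0.0979]
orientation: [140.0, 0.1, -156.3]
force: [-0.5, 0.2, -0.2]
opening: 0.0004
[-0.1734  0.0849 -0.0029] [-0.5001  0.2064 -0.1775]
0 [[210.0956 274.5562]
 [527.4323 342.8333]]
0.04 [[210.6952 266.6924]
 [529.9382 334.6685]]
0.08 [[211.1864 258.917 ]
 [532.4325 326.6141]]
0.12 [[211.5669 251.2385]
 [534.9132 318.6789]]
```

View pics/side13.png

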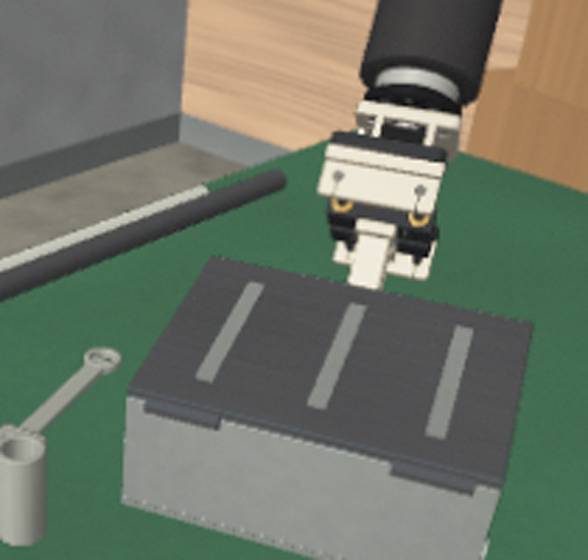

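θ ≈ 0.09 (corners (212,257) and (532,323)), and the force is relaxed. Now the last 0.09 rad at half speed.

```bash
python3 -m handwheel '[[0,-0.0007,0.0006,0,0,0],[0,-0.0013,0.0012,0,0,0],[0,-0.002,0.0018,0,0,0],[0,-0.0026,0.0025,0,0,0],[0,-0.0032,0.0031,0,0,0],[0,-0.0038,0.0037,0,0,0],[0,-0.0045,0.0043,0,0,0],[0,-0.0051,0.0049,0,0,0]]'
python3 -m handwheel '[[0,-0.0007,0.0006,0,0,0],[0,-0.0013,0.0012,0,0,0],[0,-0.002,0.0018,0,0,0],[0,-0.0026,0.0025,0,0,0],[0,-0.0032,0.0031,0,0,0],[0,-0.0038,0.0037,0,0,0],[0,-0.0045,0.0043,0,0,0],[0,-0.0051,0.0049,0,0,0]]'
python3 - <<'E'
from h import *
t,o=tipnow();print(t,o["force"])
s=ctrl.snapshot("side");cv2.imwrite("pics/side14.png",cv2.resize(s["img"][40:240,220:430],None,fx=2.8,fy=2.8,interpolation=cv2.INTER_CUBIC))
E
```

```text
clock: 17.73
tool_pos: [0.5559, -0.1263, 0.091]
orientation: [140.1, 0.1, -156.3]
force: [0.0, 0.8, -1.3]
opening: 0.0008
clock: 18.73
tool_pos: [0.5562, -0.127, 0.084]
orientation: [140.1, 0.1, -156.3]
force: [0.2, -1.2, -0.9]
opening: 0.0004
[-0.1753  0.071  -0.0029] [ 0.2067 -1.1853 -0.8951]
```

View pics/side14.png

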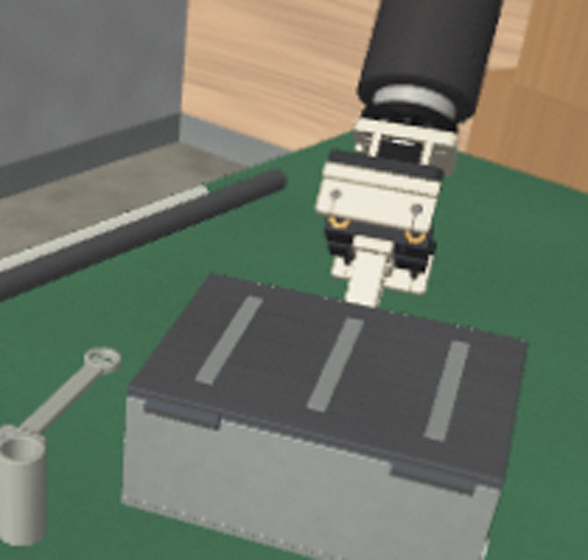

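Corners at (211,274) and (526,342) match the projected shut lid (210,274.6) and (527,343). I'll follow down another 6 mm at the same slow speed so it surely rests.

```bash
python3 -m handwheel '[[0,-0.0006,0.0005,0,0,0],[0,-0.0012,0.001,0,0,0],[0,-0.0018,0.0016,0,0,0],[0,-0.0024,0.0022,0,0,0],[0,-0.003,0.0028,0,0,0],[0,-0.0036,0.0034,0,0,0],[0,-0.0042,0.004,0,0,0],[0,-0.0048,0.0045,0,0,0]]'
python3 - <<'E'
from h import *
t,o=tipnow();print(t,o["force"])
s=ctrl.snapshot("side");cv2.imwrite("pics/side15.png",cv2.resize(s["img"][40:240,220:430],None,fx=2.8,fy=2.8,interpolation=cv2.INTER_CUBIC))
a=cv2.imread("pics/side14.png").astype(int);b=cv2.imread("pics/side15.png").astype(int)
d=abs(a-b).max(2); print(np.argwhere(d[240:560,120:330]>60)[:,0].size)
E
```

```text
clock: 19.77
tool_pos: [0.5566, -0.1277, 0.0775]
orientation: [140.1, 0.1, -156.3]
force: [0.6, 0.1, -0.2]
opening: 0.0004
[-0.1761  0.0645 -0.0029] [ 0.6342  0.0559 -0.2227]
4
```

View pics/side15.png

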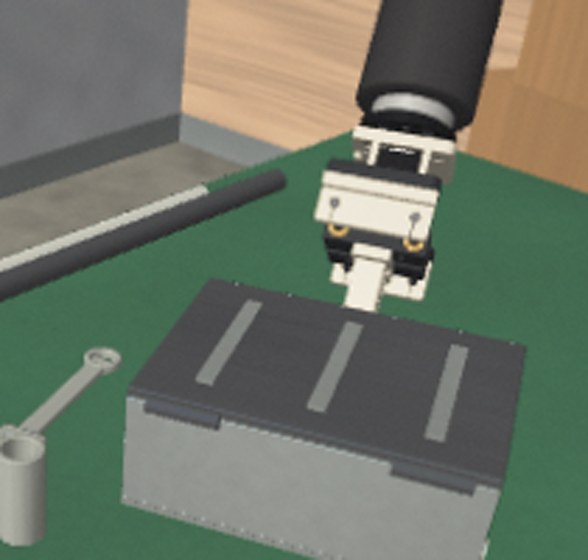

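It moved a little further, to (209,279), so it was not quite down. I'll continue.

```bash
python3 -m handwheel '[[0,-0.0006,0.0005,0,0,0],[0,-0.0012,0.001,0,0,0],[0,-0.0018,0.0016,0,0,0],[0,-0.0024,0.0022,0,0,0],[0,-0.003,0.0028,0,0,0],[0,-0.0036,0.0034,0,0,0],[0,-0.0042,0.004,0,0,0],[0,-0.0048,0.0045,0,0,0]]'
python3 - <<'E'
from h import *
t,o=tipnow();print(t,o["force"])
s=ctrl.snapshot("side");cv2.imwrite("pics/side16.png",cv2.resize(s["img"][40:240,220:430],None,fx=2.8,fy=2.8,interpolation=cv2.INTER_CUBIC))
a=cv2.imread("pics/side15.png").astype(int);b=cv2.imread("pics/side16.png").astype(int)
i=np.hstack([a[240:400,180:340],b[240:400,180:340]]).astype(np.uint8);cv2.imwrite("pics/cmp16.png",cv2.resize(i,None,fx=2.4,fy=2.4))
E
```

```text
clock: 20.82
tool_pos: [0.5569, -0.1285, 0.071]
orientation: [140.1, 0.1, -156.3]
force: [-0.4, -0.1, 0.1]
opening: 0.0007
[-0.1769  0.0579 -0.003 ] [-0.4285 -0.07    0.1217]
```

View pics/cmp16.png

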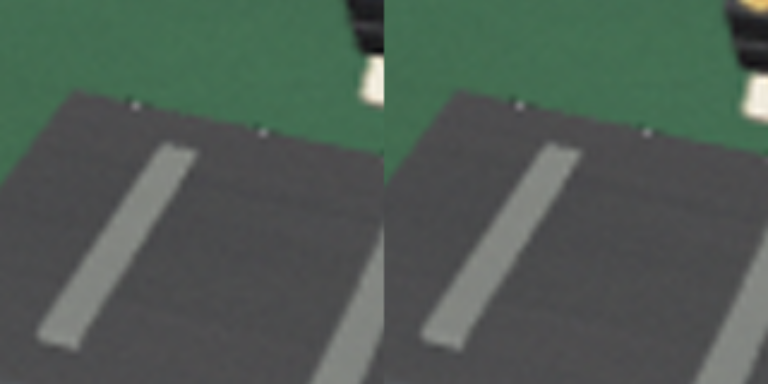

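Both pictures are identical, so the lid rests on the case with no force on the finger. Next, withdraw forward and then up.

```bash
python3 -m handwheel '[[0,-0.011,-0.009,0,0,0],[0,-0.031,-0.026,0,0,0],[0,-0.061,-0.051,0,0,0],[0,-0.092,-0.077,0,0,0],[0,-0.066,-0.108,0,0,0],[0,-0.041,-0.138,0,0,0],[0,-0.015,-0.169,0,0,0],[0,0.004,-0.192,0,0,0]]'
python3 -m handwheel '[[0,0,0,0,0,0],[0,0,0,0,0,0],[0,0,0,0,0,0],[0,0,0,0,0,0]]'
python3 - <<'E'
from h import *
t,o=tipnow();print(t,o["force"],abs(o["qvel"]).max())
for n in("side","top"): cv2.imwrite(f"pics/{n}17.png",ctrl.snapshot(n)["img"])
E
```

```text
clock: 21.88
tool_pos: [0.6053, -0.2399, 0.2228]
orientation: [140.2, 0.1, -156.3]
force: [0.8, 0.2, -0.5]
opening: 0.0005
clock: 22.38
tool_pos: [0.6048, -0.2385, 0.2197]
orientation: [140.0, 0.0, -156.3]
force: [-0.0, -0.3, 0.7]
opening: 0.0005
[-0.297   0.2067 -0.0031] [-0.0237 -0.306   0.7131] 0.18136669928344504
```

View pics/side17.png

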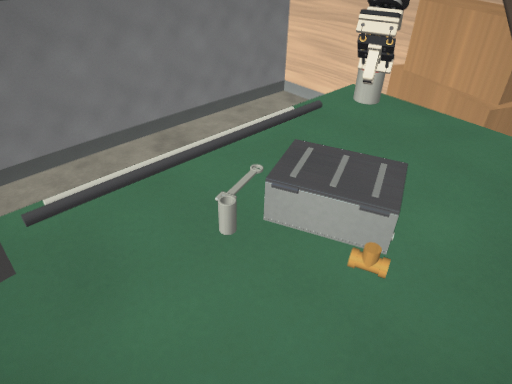

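View pics/top17.png

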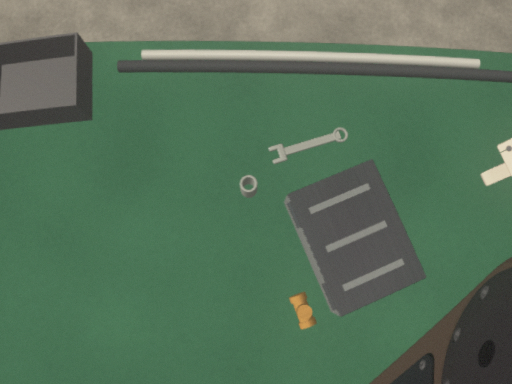

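The lid is shut, the tee (303,311), nipple (248,186) and wrench (310,146) sit where they were in the first pictures, and the arm is clear.

```bash
python3 -c "
from plant import ctrl
print(ctrl.close_job())"
```

```text
the job is handed in; nothing more can be done
None
```

The case is shut and the job is handed in, at about 22.5 s on the robot's clock. I saw no bang.

- **Push:** I pushed the lid forward from behind with closed fingers to about 1.34 rad, where it began to fall by itself.
- **Catch:** I moved the finger over the edge and caught the lid in front, on the back of the finger, at about 0.89 rad. It stayed stopped there for more than 1 s.
- **Lowering:** I lowered it over about 10 s, following the edge's arc. The last part ran at about 0.04 rad/s, until the lid stopped moving while the finger went on down.
- **Final checks:** Two pictures 1 s apart, with the finger still moving away beneath, show the lid at rest. Force on the tool was near zero, the arm is clear, and the tee, nipple and wrench are at their original pixels.

**What did not go as planned:**
- **Force while pushing:** the finger wedged on the rising lid edge, and the wrist read about 53 N before I backed off. That is below the 120 N wrist limit. My measurements put the contact on the finger's back, not the gripper's body, which has a 40 N limit, but I could not confirm that directly.
- **Force while lowering:** near 0.18 rad the outward force reached about 7 N, which I relieved by easing the finger out 3 mm.
- **Measurement error:** the finger contact positions suggest about 5 mm of offset in my case position or finger thickness. The lid also came to rest slightly lower in the image than I had projected, by about 4 pixels in the enlarged picture.
- **Turn of the case:** I measured its heading as 113° in the world frame and did not reconcile that with the stated 0.6 to 1.2 rad. Its sizes, the hinge and the base corners agreed to about 3 mm.

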